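# Clear the banding wheel and set its drag screw

### The job

Get the potter's banding wheel ready: clear its top by putting the two loop-ended turning tools in the long tray and the flat wooden rib in the square tub, and leave the cup, jar and other things around it where they are. Then turn the wheel's steel thumbscrew clockwise until it seats, back it off a quarter turn, and finish while still holding the screw steady there between the fingers; do not let go of it.

Things in the scene. Friction and masses are not known exactly. Their poses are not given: they have to be found in the camera images.
- tool_a_mid (a point): double-ended turning tool lying on the banding wheel: straight wooden handle 88 long x 16 wide x 14 high, with a three-cornered steel wire loop at each end, 150 long over all, about 45 g. This point: centre of the handle, half-way up; its x axis runs along the handle. Grip the handle across its 16 mm width.
- tool_b_mid (a point): double-ended turning tool lying on the banding wheel: straight wooden handle 88 long x 16 wide x 14 high, with a rounded steel wire loop at each end, 150 long over all, about 45 g. This point: centre of the handle, half-way up; its x axis runs along the handle. Grip the handle across its 16 mm width.
- rib_mid (a point): flat light-wood throwing rib lying on the banding wheel: 92 long x 46 wide x 11 thick, straight long sides and round ends, about 35 g. This point: its centre, half-way up; its x axis runs along its length. Grip it across its 46 mm width.
- long_tray: fixed plywood tray, long and narrow: 240 (its x) x 100 (its y), 40 high, walls and floor 6 thick, open on top. Origin: centre of its underside, on the table. It may be on the robot's left or right.
- square_tub: fixed plywood tub, square: 140 x 140, 40 high, walls and floor 6 thick, open on top. Origin: centre of its underside, on the table. It is on the side opposite to the long tray.
- banding: the banding wheel: grey foot fixed to the table, round aluminium top 240 across whose surface is 55 above the table and turns stiffly about the middle (0.4 N m). Origin: centre of the foot's underside. Along the foot's -y, 158 from the middle, stands a grey bracket 36 x 36, 60 high, that carries the thumbscrew upright.
- drag_screw_grip (a point): steel thumbscrew standing upright on the bracket beside the wheel: a flat upright wing 40 long x 10 thick x 28 tall (72 to 100 above the table) on a stem 9 across. This point: on the screw's vertical axis at the height to grip, 88 above the table; its x axis runs along the wing (and turns with it), so grip across its y, 10 mm. It turns in place and does not rise or sink noticeably.
- drag_screw (a joint): angle of the thumbscrew in rad: 0 = seated (dead stop, as far clockwise as seen from above as it goes), growing as it is backed off counter-clockwise; quarter turn = 1.57. Starts 0.6 to 2.0 from the stop. Turning takes about 0.06 N m, then it stops dead; it stays where it is left.
- cup: bystander, leave alone: white ceramic cup, 80 tall, 72 across. Origin: its underside, centre.
- glaze_jar: bystander, leave alone: closed glass jar, 85 tall, 60 across. Origin: its underside, centre.
- bisque_bowl: bystander, leave alone: small terracotta bowl, 45 tall, 100 across. Origin: its underside, centre.
- stamp: bystander, leave alone: turned dark wooden stamp, 50 tall, 30 across. Origin: its underside, centre.
- kiln_ring: bystander, leave alone: terracotta ring, 18 tall, 48 across. Origin: its underside, centre.
- glaze_brush: bystander, leave alone: brush lying beyond the bin on the robot's right. Origin: its underside.
- spatula: bystander, leave alone: spatula lying beyond the bin on the robot's left. Origin: its underside.
Mind the look-alikes: they are no part of the job. Leave any orange or turquoise look-alike of the part that bears tool_b_mid alone.

How it is judged:
By the outcome, as a careful person would: the job done as asked, in the order asked, and still so for the second after the job is handed in, while the arm keeps its last pose, push and grip.
It also fails if it takes over 72 s, if anything falls off the work surface, if the arm or the gripper's body presses on something with over 40 N, if the wrist force passes 120 N, or if a joint passes its speed limit or range.

### The arm

A 6-joint arm with a two-finger parallel gripper is mounted at the origin on the work surface. World frame = base frame: x ahead of the robot, y to its left, z up, the work surface at z = 0. Lengths are in m, angles in rad, forces in N, time in s.
With the tool pointing down it reaches from about 0.3 to 0.875 m from the base axis. Payload 6.4 kg.
Tool frame: the origin (TCP) lies midway between the tips of the shut fingers; the grasp point (between the pads) lies 19 mm behind it; z points along the fingers, y is the line along which they close (so a half turn about z gives the same grasp; the last joint's range is limited). The gripper opens to 85 mm and grips with 20 to 120 N. Pads are 22 mm wide; open, the fingers measure 114 mm over their backs; the gripper's body (76 mm by 85 mm) begins 54 mm behind the grasp point. The pads swing forward as they close: fully open they stand 13 mm farther back than shut.
Start: joints at [-1.547, 0.181, 1.607, -0, 1.354, -0.206], TCP at [0.131, -0.56, 0.231] pointing down, gripper open.
Joint ranges: [-2.99, 2.99], [-0.89, 2.07], [0.3, 2.58], [-1.14, 4.28], [0, 2.63], [-3.12, 3.12]. Speed limits (rad/s): [2.57, 2.57, 3.01, 3.14, 3.14, 3.14].

### API

Orientations are given as a rotation vector (axis times angle).
In Python, from plant import robot gives the robot as it stands. The module is installed in compiled form; this text tells all that it offers.
- The arm moves only by the tool play_rows, never from a script. Its argument "series" is a list of rows, each a list of 3 entries, a list of its own where there are three numbers: the shift along the tool's x, y, z in m, then the turn, a rotation vector about the tool's x, y, z in rad, then the gripper command: -1 is fully open, 1 is shut, values between are in proportion. A call has 1 to 20 rows; each row shifts and turns the commanded pose from where the row before left it, along the tool's axes as they then stand; what a row does not reach is not made up. A row lasts 1/12 s, in which the tool goes at most 41.7 mm and 7.16 degrees, less where a joint would pass 70% of its speed; a pose out of reach is approached as far as the arm can. A call is refused whole if a number of a shift passes 0.0417 or a number of a turn 0.125, either way. A call with a gripper value outside its range is refused whole. The fingers move at their own pace and stop on an object; "force" is the grip in N (left out, the last holds). Time passes only in rows, so rows that do not move let the fingers close. It gives the time, the measured TCP pose, the force, the opening and the grip force at its end, in the units of the state.
- robot.get_state(): the state, without advancing time (a new reading comes with each control period).
- robot.capture(name): name is "scene" or "top" or "wrist"; returns the picture (480x640x3 uint8, blue, green, red); there is no depth.
- robot.camera_model(name): a dict with "fx", "fy", "cx", "cy" (pixels), "extrinsics" (4x4, takes a point from camera to world coordinates). Camera axes: x right, y up, looking along -z (the intrinsics and any distortion apply to the point x, -y, -z); pixel columns grow to the right and rows downward; lengths in m; the calibration is good to about 2 mm. A picture is of the moment at which its call begins: read the wrist's pose just before it. camera_model takes no time and is no camera call; for the wrist camera it gives the pose at the moment of the call.
- robot.sign_off(): hands the job in; it is judged then, once.
The state is a dict: "clock": time; "joint_positions": joint angles; "qd": joint speeds; "joint_torque": joint torques, N m; "eef_pos": TCP position; "orientation": TCP orientation; "contact_force": force on the tool from outside, world axes, zero at the start; "ft_torque": the same for the moment, N m; "finger_gap": finger opening in m; "finger_force": force on a finger pad.
Only numpy, scipy, OpenCV 4.12 (cv2) and the standard library are available. Lean on these libraries where they do the work, as an engineer would, in place of code of your own. Each camera call takes 0.05 s, during which the arm holds its last target. There are 200 camera calls.

## Working session

There is one attempt and no reset: what is moved stays moved. The work goes in short steps, Python scripts to look and compute and a tool call to move; the robot and the scene stay as the last step left them, time stands still between calls to the robot, and variables do not carry over. Pictures are saved under pics/ and viewed, at most 10 in all, crops included, and the job is handed in when it is done.

Besides the shell and the picture viewer there is one more tool, called after "Emit:" by a JSON object that holds its "name" and its "arguments". play_rows: Moves the arm, as the interface text tells. Its arguments: {"type":"object","properties":{"series":{"type":"array"},"force":{"type":"number"}},"required":["series"]}

```bash
mkdir -p pics; ls; python3 - <<'E'
from plant import robot
import cv2, numpy as np
np.set_printoptions(precision=4,suppress=True)
s=robot.get_state(); print(s)
for n in("scene","top"):
    cv2.imwrite(f"pics/{n}0.png",robot.capture(n)); print(n,robot.camera_model(n))
E
```

```text
pics
{'clock': 0.0, 'joint_positions': array([-1.5473,  0.1816,  1.608 ,  0.    ,  1.3538, -0.2063]), 'qd': array([-0.0013,  0.002 ,  0.0003, -0.0018, -0.0016, -0.0003]), 'joint_torque': array([  0.0006, -44.4869, -35.1333,  -0.    ,   0.0091,  -0.    ]), 'eef_pos': array([ 0.131 , -0.5593,  0.2304]), 'orientation': array([-3.1191, -0.36  , -0.0003]), 'contact_force': array([-0.4462,  0.1516, -0.0791]), 'ft_torque': array([ 0.0008, -0.0191,  0.0224]), 'finger_force': 0.0, 'finger_gap': 0.08520472954180289}
scene {'fx': 485.76358971055424, 'fy': 485.76358971055424, 'cx': 326.2234554359223, 'cy': 247.30340744835155, 'extrinsics': array([[-0.7447, -0.3405,  0.574 ,  1.232 ],
       [ 0.6673, -0.3986,  0.6292,  0.7634],
       [ 0.0146,  0.8516,  0.524 ,  0.7229],
       [ 0.    ,  0.    ,  0.    ,  1.    ]])}
top {'fx': 466.43179737062206, 'fy': 466.43179737062206, 'cx': 319.76976780954504, 'cy': 239.19967824738902, 'extrinsics': array([[-0.013 ,  0.9885, -0.1509,  0.3899],
       [-0.9997, -0.016 , -0.019 , -0.0109],
       [-0.0212,  0.1507,  0.9884,  1.1304],
       [ 0.    ,  0.    ,  0.    ,  1.    ]])}
```

View pics/top0.png

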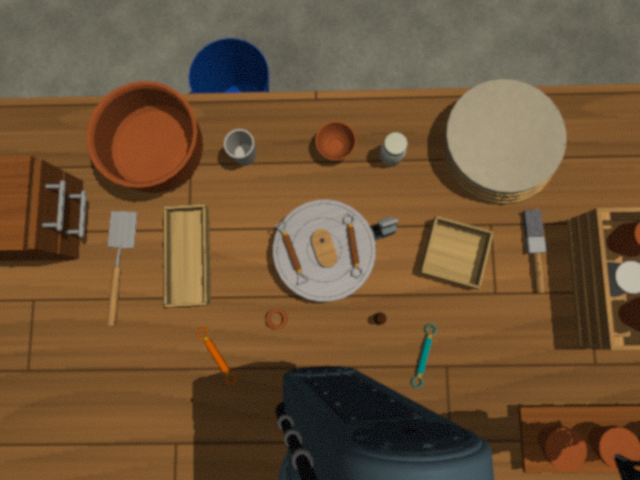

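View pics/scene0.png

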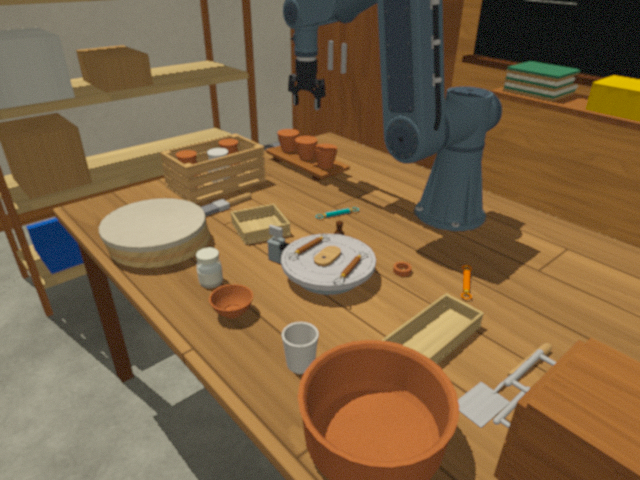

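The top view shows the wheel centred near (325,250). tool_a, with the triangular loops, is at (291,253), the rib at (325,248), tool_b at (353,246) and the thumbscrew at (388,227). The long tray is on the left at (186,256) and the tub on the right at (456,252). The scene view shows the same parts around (328,262), and the orange and turquoise look-alikes are on the table.

```bash
cat > h.py <<'E'
import cv2, numpy as np
from plant import robot
from scipy.spatial.transform import Rotation as R
np.set_printoptions(precision=4,suppress=True)
def ray(m,uv):
    E=m["extrinsics"]; d=np.array([(uv[0]-m["cx"])/m["fx"],-(uv[1]-m["cy"])/m["fy"],-1.])
    d=E[:3,:3]@d; return E[:3,3],d/np.linalg.norm(d)
def plane(m,uv,z):
    o,d=ray(m,uv); return o+d*(z-o[2])/d[2]
def tri(m1,p1,m2,p2):
    o1,d1=ray(m1,p1);o2,d2=ray(m2,p2)
    t=np.linalg.lstsq(np.c_[d1,-d2],o2-o1,rcond=None)[0]
    a,b=o1+t[0]*d1,o2+t[1]*d2; return (a+b)/2,np.linalg.norm(a-b)
def proj(m,P):
    E=m["extrinsics"]; p=E[:3,:3].T@(np.asarray(P)-E[:3,3]); return np.array([m["cx"]+m["fx"]*p[0]/-p[2],m["cy"]-m["fy"]*p[1]/-p[2]])
def blobs(mask,amin):
    n,l,s,c=cv2.connectedComponentsWithStats(mask.astype(np.uint8))
    return [(c[i],s[i,4],cv2.minAreaRect(np.argwhere(l==i)[:,::-1].astype(np.float32)),l==i) for i in range(1,n) if s[i,4]>=amin]
def quad(m,rect,z):
    return np.array([plane(m,p,z) for p in cv2.boxPoints(rect)])
def axis(P):
    P=P[:,:2];c=P.mean(0);e1=P[1]-P[0];e2=P[2]-P[1]
    e=e1 if np.linalg.norm(e1)>np.linalg.norm(e2) else e2
    return c,np.degrees(np.arctan2(e[1],e[0]))%180,sorted([np.linalg.norm(e1),np.linalg.norm(e2)])
E
python3 - <<'E'
from h import *
M={n:robot.camera_model(n) for n in("scene","top")}
for n,(c,ax) in dict(top=((325,250),(47,47)),scene=((328,260),(44,23))).items():
    im=cv2.imread(f"pics/{n}0.png"); hsv=cv2.cvtColor(im,cv2.COLOR_BGR2HSV)
    e=np.zeros(im.shape[:2],np.uint8); cv2.ellipse(e,c,ax,0,0,360,1,-1)
    for b in blobs((hsv[...,1]>75)&(e>0),15):
        print(n,b[0],b[1],b[2],axis(quad(M[n],b[2],.065)))
im=cv2.imread("pics/top0.png")
a=cv2.resize(im[180:330,140:340],None,fx=4,fy=4,interpolation=2)
b=cv2.resize(im[180:330,330:520],None,fx=4,fy=4,interpolation=2)
cv2.imwrite("pics/a.png",a);cv2.imwrite("pics/b.png",b)
E
```

```text
top [352.6884 245.0651] 292 ((352.6615295410156, 245.13417053222656), (44.869300842285156, 6.793591499328613), 80.90972137451172) (array([ 0.5379, -0.0659]), np.float64(7.589681782682845), [np.float64(0.015765362650544824), np.float64(0.1041878821284595)])
top [323.8463 247.7659] 709 ((323.7500305175781, 247.75), (39.21223831176758, 20.55480194091797), 71.56504821777344) (array([0.5328, 0.0008]), np.float64(17.27225824166402), [np.float64(0.047685262816749195), np.float64(0.09116418194191891)])
top [291.4366 252.2746] 284 ((291.39727783203125, 252.2260284423828), (44.94380569458008, 6.671347141265869), 69.44395446777344) (array([0.5237, 0.0755]), np.float64(20.086230666830517), [np.float64(0.015457964193768702), np.float64(0.10467684848051628)])
scene [308.4734 245.2189] 169 ((308.80767822265625, 245.03843688964844), (6.077701091766357, 30.884645462036133), 60.2551155090332) (array([ 0.5369, -0.0645]), np.float64(7.768353007071454), [np.float64(0.028837534445769846), np.float64(0.10463460629080618)])
scene [326.9867 255.5517] 377 ((327.2500305175781, 255.25003051757812), (16.26345443725586, 26.870054244995117), 45.0) (array([0.5332, 0.0026]), np.float64(20.966113283853048), [np.float64(0.0635986942706947), np.float64(0.10513323761705962)])
scene [350.4647 266.1529] 170 ((350.87237548828125, 265.83099365234375), (6.394502639770508, 28.318511962890625), 41.633541107177734) (array([0.5214, 0.0761]), np.float64(20.438337096571786), [np.float64(0.022481249656718903), np.float64(0.1074320595214546)])
```

View pics/b.png

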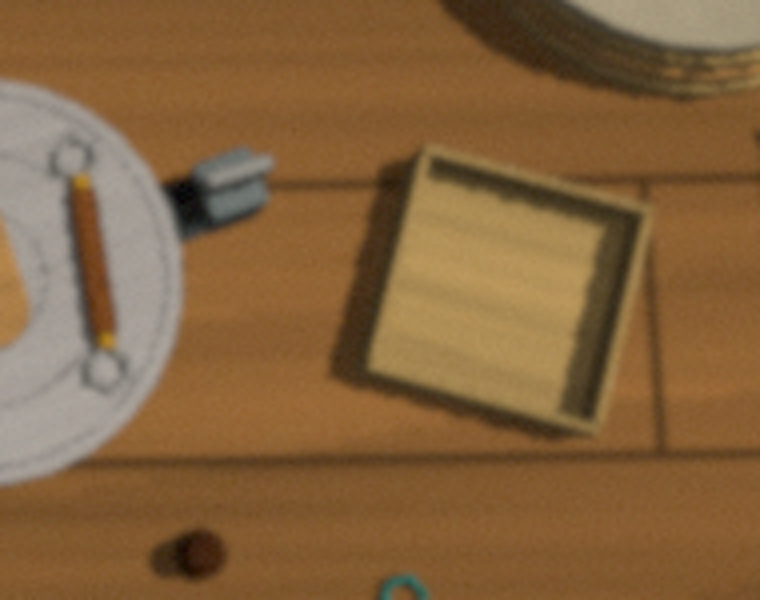

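View pics/a.png

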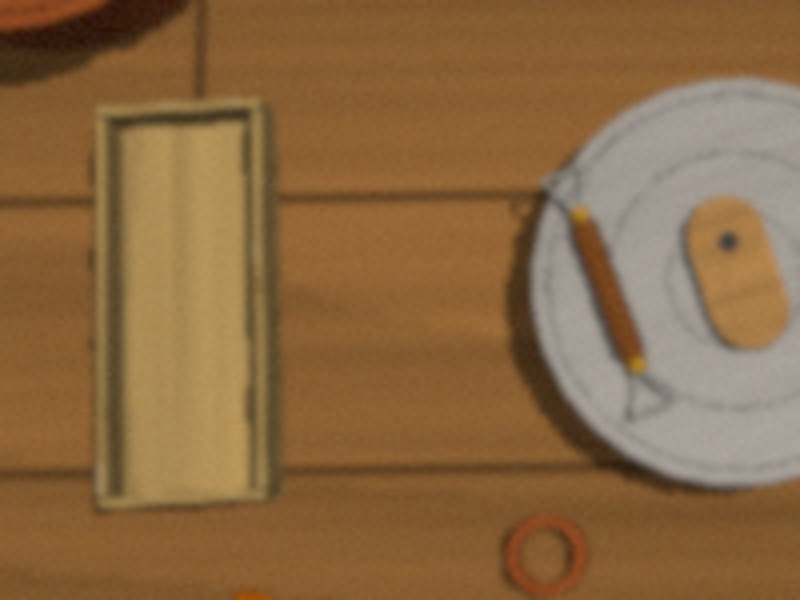

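The crops confirm the parts. The tool with three-cornered loops is at (291,252) in the full picture and the rib is at (324,248). The tub's rim corners in the tub crop are at (428,148), (650,207), (597,433) and (365,372). The tray's rim corners in the tray crop are at (95,103), (268,99), (280,497) and (98,508). Next I'll triangulate heights and container poses, then start moving.

```bash
cat >> h.py <<'E'
def go(x,y,z,yawdeg):
    s=robot.get_state(); Q=R.from_rotvec(s["orientation"]); p=s["eef_pos"]
    sh=Q.inv().apply(np.array([x,y,z])-p)
    a=np.radians(yawdeg); T=np.array([[np.cos(a),np.sin(a),0],[np.sin(a),-np.cos(a),0],[0,0,-1]]).T.T
    T=np.c_[[np.cos(a),np.sin(a),0],[np.sin(a),-np.cos(a),0],[0,0,-1]]
    tv=(Q.inv()*R.from_matrix(T)).as_rotvec()
    xa=Q.as_matrix()[:,0]
    print("clk",round(s["clock"],2),"pos",p,"yaw",np.degrees(np.arctan2(xa[1],xa[0])).round(2),"shift mm",(sh*1000).round(1),"turn",tv.round(4),"F",s["contact_force"].round(1),"T",s["ft_torque"].round(3),"gap",round(s["finger_gap"],4),s["finger_force"])
E
python3 - <<'E'
from h import *
t=robot.camera_model("top");s=robot.camera_model("scene")
for n,a,b in (("b",(352.7,245.1),(308.6,245.1)),("rib",(323.8,247.75),(327.1,255.4)),("a",(291.4,252.25),(350.7,266.)),):
    print(n,*tri(t,a,s,b))
for n,c,o in(("tub",[(428,148),(650,207),(597,433),(365,372)],330),("tray",[(95,103),(268,99),(280,497),(98,508)],140)):
    P=np.array([plane(t,(o+u/4,180+v/4),.04) for u,v in c]); print(n,P[:,:2].tolist(),axis(P))
print("wheel",plane(t,(324.5,250),.055),"screw",plane(t,(330+235/4,180+170/4),.1))
go(.5225,.076,.15,20)
E
```

```text
b [ 0.5377 -0.066   0.0638] 0.0002932514794272468
rib [0.5328 0.0007 0.0623] 0.0002699507886506365
a [0.5231 0.0757 0.064 ] 0.0007022440697593128
tub [[0.6051272738895899, -0.2684240123586345], [0.5675607931079136, -0.39648932198571596], [0.43578175792328666, -0.3570565027328951], [0.4729803393322969, -0.22521461524833986]] (array([ 0.5204, -0.3118]), np.float64(163.34100846372937), [np.float64(0.1334614701260266), np.float64(0.13755239492068758)])
tray [[0.6440110545724747, 0.38489690926367104], [0.6446096927860498, 0.28021391326882616], [0.40741999965796466, 0.26758860724369854], [0.402481067292698, 0.374013136938152]] (array([0.5246, 0.3267]), np.float64(3.0469061250869345), [np.float64(0.10468470766147012), np.float64(0.2375254699572729)])
wheel [ 0.5286 -0.0009  0.055 ] screw [ 0.5826 -0.1461  0.1   ]
clk 0.1 pos [ 0.131  -0.5594  0.2305] yaw 13.17 shift mm [ 525.9 -529.4   81.5] turn [-0.0015 -0.0004 -0.1193] F [-0.3 -0.4  0.8] T [ 0.039  0.011 -0.016] gap 0.0851 0.0
```

Emit:
{"name": "play_rows", "arguments": {"series": [[[0.0292,-0.0294,0],[0,0,0],0.06],[[0.0292,-0.0294,0],[0,0,0],0.06],[[0.0292,-0.0294,0],[0,0,0],0.06],[[0.0292,-0.0294,0],[0,0,0],0.06],[[0.0292,-0.0294,0],[0,0,0],0.06],[[0.0292,-0.0294,0],[0,0,0],0.06],[[0.0292,-0.0294,0],[0,0,0],0.06],[[0.0292,-0.0294,0],[0,0,0],0.06],[[0.0292,-0.0294,0],[0,0,0],0.06],[[0.0292,-0.0294,0],[0,0,0],0.06],[[0.0292,-0.0294,0],[0,0,0],0.06],[[0.0292,-0.0294,0],[0,0,0],0.06],[[0.0292,-0.0294,0],[0,0,0],0.06],[[0.0292,-0.0294,0],[0,0,0],0.06],[[0.0292,-0.0294,0],[0,0,0],0.06],[[0.0292,-0.0294,0],[0,0,0],0.06],[[0.0292,-0.0294,0],[0,0,0],0.06],[[0.0292,-0.0294,0],[0,0,0],0.06],[[0,0,0.03],[0,0,-0.06],0.06],[[0,0,0.03],[0,0,-0.06],0.06]], "force": 40}}

```text
clock: 1.77
eef_pos: [0.5244, 0.0775, 0.172]
orientation: [3.091, 0.557, 0.007]
contact_force: [-0.1, -0.5, -1.5]
finger_gap: 0.0405
finger_force: 0.0
```

```bash
python3 -c "
from h import *
go(.523,.076,.057,20)"
```

```text
clk 1.77 pos [0.5244 0.0775 0.172 ] yaw 20.45 shift mm [ -2.3   0.8 115. ] turn [ 0.0017 -0.0042  0.0078] F [-0.1 -0.5 -1.5] T [-0.031  0.011  0.032] gap 0.0405 0.0
```

Emit:
{"name": "play_rows", "arguments": {"series": [[[-0.002,0.001,0.03],[0,0,0],0.06],[[0,0,0.03],[0,0,0],0.06],[[0,0,0.03],[0,0,0],0.06],[[0,0,0.018],[0,0,0],0.06],[[0,0,0.005],[0,0,0],0.06],[[0,0,0],[0,0,0],0.06],[[0,0,0],[0,0,0],1],[[0,0,0],[0,0,0],1],[[0,0,0],[0,0,0],1],[[0,0,0],[0,0,0],1],[[0,0,0],[0,0,0],1],[[0,0,0],[0,0,0],1]]}}

```text
clock: 2.77
eef_pos: [0.5222, 0.0734, 0.0601]
orientation: [3.093, 0.547, 0.005]
contact_force: [-0.8, 1.0, 6.6]
finger_gap: 0.015
finger_force: 40.6
```

```bash
python3 -c "
from h import *
go(.524,.350,.15,3)"
```

```text
clk 2.77 pos [0.5222 0.0734 0.0601] yaw 20.04 shift mm [  96.8 -259.1  -90. ] turn [ 0.001  -0.0033  0.2975] F [-0.8  1.   6.6] T [ 0.022  0.092 -0.012] gap 0.015 40.60482323169708
```

Emit:
{"name": "play_rows", "arguments": {"series": [[[0,0,-0.02],[0,0,0],1],[[0,0,-0.035],[0,0,0],1],[[0,0,-0.035],[0,0,0],1],[[0.0138,-0.037,0],[0,0,0],1],[[0.0138,-0.037,0],[0,0,0],1],[[0.0138,-0.037,0],[0,0,0],1],[[0.0138,-0.037,0],[0,0,0],1],[[0.0138,-0.037,0],[0,0,0],1],[[0.0138,-0.037,0],[0,0,0],1],[[0.0138,-0.037,0],[0,0,0],1],[[0,0,0.02],[0,0,0.1],1],[[0,0,0.02],[0,0,0.1],1],[[0,0,0.02],[0,0,0.1],1],[[0,0,0],[0,0,0],1]]}}

```text
clock: 3.93
eef_pos: [0.5195, 0.349, 0.084]
orientation: [3.138, 0.074, -0.011]
contact_force: [-1.1, -1.6, -1.1]
finger_gap: 0.0146
finger_force: 39.8
```

```bash
python3 - <<'E'
from h import *
go(.524,.348,.015,3)
im=robot.capture("wrist"); cv2.imwrite("pics/w1.png",im)
E
```

```text
clk 3.93 pos [0.5195 0.349  0.084 ] yaw 2.69 shift mm [ 4.9  1.1 69. ] turn [ 0.0026  0.0069 -0.0053] F [-1.1 -1.6 -1.1] T [-0.025 -0.005  0.003] gap 0.0146 39.78233456611633
```

View pics/w1.png

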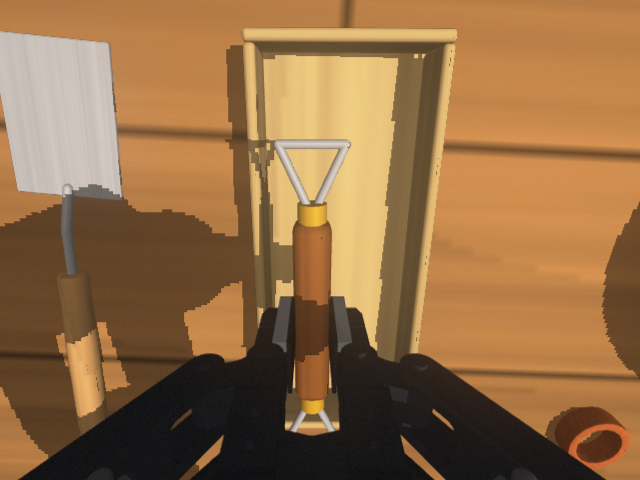

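The wrist view shows the tool held square over the tray, with its loop from (275,145) to (350,145) and the tray's inner left wall near x = 262. I'll shift about 7 mm right before lowering.

Emit:
{"name": "play_rows", "arguments": {"series": [[[0.005,0.007,0],[0.002,0.007,0],1],[[0,0,0.025],[0,0,0],1],[[0,0,0.025],[0,0,0],1],[[0,0,0.014],[0,0,0],1],[[0,0,0.003],[0,0,0],1],[[0,0,0],[0,0,0],1],[[0,0,0],[0,0,0],0.45],[[0,0,0],[0,0,0],0.45],[[0,0,0],[0,0,0],0.45],[[0,0,-0.02],[0,0,0],0.45],[[0,0,-0.03],[0,0,0],0.45],[[0,0,-0.04],[0,0,0],0.45],[[0,0,-0.03],[0,0,0],0.45],[[0,0,0],[0,0,0],0.06]]}}

```text
clock: 5.15
eef_pos: [0.5324, 0.3453, 0.1507]
orientation: [-3.133, -0.079, -0.032]
contact_force: [0.9, 0.6, 1.3]
finger_gap: 0.0345
finger_force: 0.0
```

```bash
python3 - <<'E'
from h import *
go(.5377,-.066,.057,7.7)
E
```

```text
clk 5.15 pos [0.5324 0.3453 0.1507] yaw 2.88 shift mm [-17.3 411.6  90.5] turn [-0.006 -0.021 -0.084] F [0.9 0.6 1.3] T [0.013 0.013 0.011] gap 0.0345 0.0
```

Emit:
{"name": "play_rows", "arguments": {"series": [[[0,0,0],[-0.006,-0.02,0],0.06],[[-0.0017,0.041,0],[0,0,0],0.06],[[-0.0017,0.041,0],[0,0,0],0.06],[[-0.0017,0.041,0],[0,0,0],0.06],[[-0.0017,0.041,0],[0,0,0],0.06],[[-0.0017,0.041,0],[0,0,0],0.06],[[-0.0017,0.041,0],[0,0,0],0.06],[[-0.0017,0.041,0],[0,0,0],0.06],[[-0.0017,0.041,0],[0,0,0],0.06],[[-0.0017,0.041,0],[0,0,0],0.06],[[-0.0017,0.041,0],[0,0,0],0.06],[[0,0,0.02],[0,0,-0.084],0.06],[[0,0,0],[0,0,0],0.06],[[0,0,0],[0,0,0],0.06]]}}

```text
clock: 6.32
eef_pos: [0.53, -0.0672, 0.1228]
orientation: [3.132, 0.205, -0.023]
contact_force: [0.4, 0.5, -0.1]
finger_gap: 0.0399
finger_force: 0.0
```

```bash
python3 - <<'E'
from h import *
go(.5377,-.066,.058,7.7)
E
```

```text
clk 6.32 pos [ 0.53   -0.0672  0.1228] yaw 7.49 shift mm [ 8.8 -0.3 64.6] turn [ 0.0016  0.015  -0.0036] F [ 0.4  0.5 -0.1] T [ 0.044  0.007 -0.022] gap 0.0399 0.0
```

Emit:
{"name": "play_rows", "arguments": {"series": [[[0.008,0,0.02],[0,0.01,0],0.06],[[0,0,0.025],[0,0,0],0.06],[[0,0,0.014],[0,0,0],0.06],[[0,0,0.004],[0,0,0],0.06],[[0,0,0],[0,0,0],0.06],[[0,0,0],[0,0,0],1],[[0,0,0],[0,0,0],1],[[0,0,0],[0,0,0],1],[[0,0,0],[0,0,0],1],[[0,0,0],[0,0,0],1],[[0,0,0],[0,0,0],1]]}}

```text
clock: 7.23
eef_pos: [0.5397, -0.0665, 0.0618]
orientation: [3.131, 0.209, -0.0]
contact_force: [-0.9, 2.1, 6.9]
finger_gap: 0.0147
finger_force: 39.9
```

```bash
python3 - <<'E'
from h import *
go(.524,.307,.14,3)
E
```

```text
clk 7.23 pos [ 0.5397 -0.0665  0.0618] yaw 7.65 shift mm [  34.1 -372.   -79.5] turn [0.0035 0.0002 0.0812] F [-0.9  2.1  6.9] T [0.463 0.032 0.071] gap 0.0147 39.850353598594666
```

Emit:
{"name": "play_rows", "arguments": {"series": [[[0,0,-0.02],[0,0,0],1],[[0,0,-0.03],[0,0,0],1],[[0,0,-0.03],[0,0,0],1],[[0.0038,-0.0413,0],[0,0,0],1],[[0.0038,-0.0413,0],[0,0,0],1],[[0.0038,-0.0413,0],[0,0,0],1],[[0.0038,-0.0413,0],[0,0,0],1],[[0.0038,-0.0413,0],[0,0,0],1],[[0.0038,-0.0413,0],[0,0,0],1],[[0.0038,-0.0413,0],[0,0,0],1],[[0.0038,-0.0413,0],[0,0,0],1],[[0.0038,-0.0413,0],[0,0,0],1],[[0,0,0.02],[0,0,0.08],1],[[0,0,0.02],[0,0,0],1],[[0,0,0],[0,0,0],1],[[0,0,0],[0,0,0],1]]}}

```text
clock: 8.57
eef_pos: [0.5217, 0.3062, 0.098]
orientation: [3.136, 0.085, -0.009]
contact_force: [0.7, -0.0, -0.5]
finger_gap: 0.0147
finger_force: 39.3
```

```bash
python3 - <<'E'
from h import *
go(.524,.307,.022,3)
im=robot.capture("wrist"); cv2.imwrite("pics/w2.png",im)
E
```

```text
clk 8.57 pos [0.5217 0.3062 0.098 ] yaw 3.11 shift mm [ 2.8 -1.  76. ] turn [0.0041 0.0059 0.002 ] F [ 0.7 -0.  -0.5] T [ 0.001  0.024 -0.097] gap 0.0147 39.30931627750397
```

View pics/w2.png

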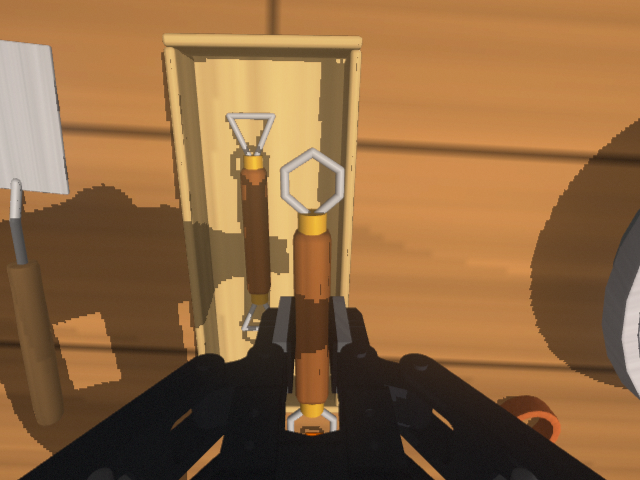

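The wrist view shows tool_a lying in the tray at (257,225), and tool_b held at (312,300) with room to its right. I'll lower and release it.

Emit:
{"name": "play_rows", "arguments": {"series": [[[0.003,-0.001,0.02],[0,0,0],1],[[0,0,0.025],[0,0,0],1],[[0,0,0.022],[0,0,0],1],[[0,0,0.01],[0,0,0],1],[[0,0,0],[0,0,0],1],[[0,0,0],[0,0,0],0.48],[[0,0,0],[0,0,0],0.48],[[0,0,0],[0,0,0],0.48],[[0,0,-0.02],[0,0,0],0.48],[[0,0,-0.03],[0,0,0],0.48],[[0,0,-0.04],[0,0,0],0.48],[[0,0,-0.03],[0,0,0],0.48],[[0,0,0],[0,0,0],-0.4]]}}

```text
clock: 9.7
eef_pos: [0.5316, 0.3092, 0.1521]
orientation: [-3.139, -0.083, -0.019]
contact_force: [1.8, 0.4, 1.1]
finger_gap: 0.0327
finger_force: 0.0
```

```bash
python3 - <<'E'
from h import *
go(.533,.001,.056,17.5)
E
```

```text
clk 9.7 pos [0.5316 0.3092 0.1521] yaw 3.04 shift mm [-16.1 307.9  95.5] turn [ 0.0003 -0.0123 -0.2524] F [1.8 0.4 1.1] T [ 0.021 -0.013 -0.033] gap 0.0327 0.0
```

Emit:
{"name": "play_rows", "arguments": {"series": [[[-0.0005,0.0385,0],[0,0,0],-0.4],[[-0.0005,0.0385,0],[0,0,0],-0.4],[[-0.0005,0.0385,0],[0,0,0],-0.4],[[-0.0005,0.0385,0],[0,0,0],-0.4],[[-0.0005,0.0385,0],[0,0,0],-0.4],[[-0.0005,0.0385,0],[0,0,0],-0.4],[[-0.0005,0.0385,0],[0,0,0],-0.4],[[-0.0005,0.0385,0],[0,0,0],-0.4],[[0,0,0],[0,0,-0.084],-0.4],[[0,0,0],[0,0,-0.084],-0.4],[[0,0,0],[0,0,-0.084],-0.4],[[0,0,0],[0,0,0],-0.4],[[0,0,0],[0,0,0],-0.4]]}}

```text
clock: 10.78
eef_pos: [0.5391, -0.0007, 0.1441]
orientation: [3.102, 0.472, -0.002]
contact_force: [0.1, -0.1, -0.4]
finger_gap: 0.0598
finger_force: 0.0
```

```bash
python3 - <<'E'
from h import *
m=robot.camera_model("wrist")
im=robot.capture("wrist"); cv2.imwrite("pics/w3.png",im)
hsv=cv2.cvtColor(im,cv2.COLOR_BGR2HSV)
uv=proj(m,(.533,.001,.066)); print(uv)
e=np.zeros(im.shape[:2],np.uint8); cv2.circle(e,tuple(int(v) for v in uv),170,1,-1)
for b in blobs((hsv[...,1]>75)&(hsv[...,2]>60)&(e>0),1500): print(b[1],b[2],axis(quad(m,b[2],.066)))
go(.533,.001,.056,17.5)
E
```

```text
[305.7651 260.0134]
7609 ((305.5, 256.0), (128.0, 69.0), 90.0) (array([0.5329, 0.0011]), np.float64(18.86013042309611), [np.float64(0.042977034760334695), np.float64(0.09166803212548834)])
5428 ((311.6316833496094, 403.83685302734375), (51.76232147216797, 166.98838806152344), 87.73949432373047) (array([ 0.4181, -0.0388]), np.float64(110.01761836301756), [np.float64(0.0507115959508714), np.float64(0.1260090020696084)])
clk 10.83 pos [ 0.539  -0.0004  0.1439] yaw 17.34 shift mm [-5.1 -3.4 87.9] turn [ 0.0032  0.0021 -0.0028] F [-0.6 -0.3 -0.4] T [-0.016  0.041 -0.009] gap 0.06 0.0
```

View pics/w3.png

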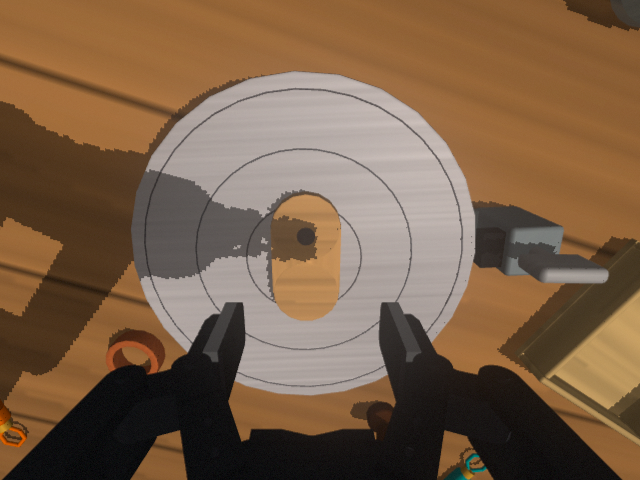

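The rib lies at (305,256), aligned with the gripper. The screw's wing shows at (517–607, 255–283). I'll descend and grip the rib.

Emit:
{"name": "play_rows", "arguments": {"series": [[[-0.005,-0.003,0.02],[0,0,0],-0.4],[[0,0,0.03],[0,0,0],-0.4],[[0,0,0.025],[0,0,0],-0.4],[[0,0,0.01],[0,0,0],-0.4],[[0,0,0.003],[0,0,0],-0.4],[[0,0,0],[0,0,0],-0.4],[[0,0,0],[0,0,0],1],[[0,0,0],[0,0,0],1],[[0,0,0],[0,0,0],1],[[0,0,0],[0,0,0],1]], "force": 30}}

```text
clock: 11.67
eef_pos: [0.534, 0.0009, 0.0566]
orientation: [3.101, 0.478, -0.0]
contact_force: [-0.2, 0.3, 7.1]
finger_gap: 0.0455
finger_force: 31.8
```

```bash
python3 - <<'E'
from h import *
go(.521,-.312,.13,-14)
E
```

```text
clk 11.67 pos [0.534  0.0009 0.0566] yaw 17.52 shift mm [-106.6  294.7  -72.2] turn [ 0.004  -0.0003  0.5501] F [-0.2  0.3  7.1] T [ 0.053  0.038 -0.026] gap 0.0455 31.81159794330597
```

Emit:
{"name": "play_rows", "arguments": {"series": [[[0,0,-0.02],[0,0,0],1],[[0,0,-0.035],[0,0,0],1],[[0,0,-0.04],[0,0,0],1],[[-0.0133,0.0368,0],[0,0,0],1],[[-0.0133,0.0368,0],[0,0,0],1],[[-0.0133,0.0368,0],[0,0,0],1],[[-0.0133,0.0368,0],[0,0,0],1],[[-0.0133,0.0368,0],[0,0,0],1],[[-0.0133,0.0368,0],[0,0,0],1],[[-0.0133,0.0368,0],[0,0,0],1],[[-0.0133,0.0368,0],[0,0,0],1],[[0,0,0.01],[0,0,0.115],1],[[0,0,0.015],[0,0,0.115],1],[[0,0,0.015],[0,0,0.115],1],[[0,0,0.01],[0,0,0.115],1],[[0,0,0.01],[0,0,0.115],1],[[0,0,0],[0,0,0],1]]}}

```text
clock: 13.08
eef_pos: [0.5185, -0.3106, 0.0888]
orientation: [3.111, -0.428, -0.009]
contact_force: [-0.7, -0.2, -0.7]
finger_gap: 0.0449
finger_force: 31.2
```

```bash
python3 - <<'E'
from h import *
go(.521,-.312,.012,-16)
E
```

```text
clk 13.08 pos [ 0.5185 -0.3106  0.0888] yaw -15.67 shift mm [ 3.2  0.5 76.7] turn [0.0023 0.0053 0.0057] F [-0.7 -0.2 -0.7] T [ 0.034  0.029 -0.039] gap 0.0449 31.15864098072052
```

Emit:
{"name": "play_rows", "arguments": {"series": [[[0.003,0,0.02],[0,0,0],1],[[0,0,0.025],[0,0,0],1],[[0,0,0.023],[0,0,0],1],[[0,0,0.009],[0,0,0],1],[[0,0,0],[0,0,0],1],[[0,0,0],[0,0,0],-0.5],[[0,0,0],[0,0,0],-0.5],[[0,0,0],[0,0,0],-0.5],[[0,0,0],[0,0,0],-0.5],[[0,0,-0.02],[0,0,0],-0.5],[[0,0,-0.04],[0,0,0],-0.5],[[0,0,-0.04],[0,0,0],-0.5],[[0,0,-0.04],[0,0,0],-0.5],[[0,0,-0.02],[0,0,0],0.06],[[0,0,0],[0,0,0],0.06]]}}

```text
clock: 14.33
eef_pos: [0.5261, -0.3147, 0.1819]
orientation: [3.103, -0.419, 0.013]
contact_force: [0.8, 0.1, 1.2]
finger_gap: 0.0409
finger_force: 0.0
```

```bash
python3 - <<'E'
from h import *
go(.57,-.155,.19,17)
m=robot.camera_model("wrist");im=robot.capture("wrist"); cv2.imwrite("pics/w4.png",im)
print(m, proj(m,(.58,-.15,.1)))
E
```

```text
clk 14.33 pos [ 0.5261 -0.3147  0.1819] yaw -15.39 shift mm [   0.  -165.5   -9.7] turn [ 0.0121 -0.0066 -0.5654] F [0.8 0.1 1.2] T [ 0.039 -0.029 -0.002] gap 0.0409 0.0
{'fx': 356.9801425033125, 'fy': 356.9801425033125, 'cx': 311.6547590149295, 'cy': 240.70807561575305, 'extrinsics': array([[-0.2649,  0.9126,  0.3113,  0.6073],
       [-0.9642, -0.2537, -0.0768, -0.3358],
       [ 0.0089, -0.3205,  0.9472,  0.3247],
       [ 0.    ,  0.    ,  0.    ,  1.    ]])} [ 48.0363 240.7987]
```

Emit:
{"name": "play_rows", "arguments": {"series": [[[0,-0.033,0],[0.01,-0.006,0],0.06],[[0,-0.033,0],[0,0,0],0.06],[[0,-0.033,0],[0,0,0],0.06],[[0,-0.033,0],[0,0,0],0.06],[[0,-0.033,0],[0,0,0],0.06],[[0,0,0],[0,0,-0.12],0.06],[[0,0,0],[0,0,-0.12],0.06],[[0,0,0],[0,0,-0.12],0.06],[[0,0,0],[0,0,-0.12],0.06],[[0,0,0],[0,0,-0.12],0.06],[[0,0,0],[0,0,-0.12],0.06],[[0,0,0],[0,0,-0.12],0.06],[[0,0,0],[0,0,-0.12],0.06],[[0,0,0],[0,0,-0.12],0.06],[[0,0,0],[0,0,-0.12],0.06],[[0,0,0],[0,0,-0.12],0.06],[[0,0,0],[0,0,-0.12],0.06],[[0,0,0],[0,0,-0.12],0.06],[[0,0,0],[0,0,-0.12],0.06],[[0,0,0],[0,0,0],0.06]]}}

```text
clock: 16.05
eef_pos: [0.5659, -0.1526, 0.173]
orientation: [-2.378, -2.034, 0.001]
contact_force: [0.3, 0.8, 0.1]
finger_gap: 0.04
finger_force: 0.0
```

```bash
python3 - <<'E'
from h import *
go(.58,-.15,.07,100)
print(robot.get_state()["joint_positions"])
m=robot.camera_model("wrist");im=robot.capture("wrist"); cv2.imwrite("pics/w5.png",im)
import pickle; pickle.dump(m,open("m5.pkl","wb"))
a=cv2.imread("pics/w4.png")
cv2.imwrite("pics/w45.png",np.hstack([cv2.resize(im,None,fx=.9,fy=.9),a[150:582,:220][:330].copy() if 0 else cv2.copyMakeBorder(a[100:480,:200],0,52,0,0,0)]))
E
```

```text
clk 16.05 pos [ 0.5659 -0.1526  0.173 ] yaw 81.08 shift mm [  3.9  14.5 102.9] turn [-0.0083 -0.0092 -0.3301] F [0.3 0.8 0.1] T [-0.049 -0.012  0.027] gap 0.04 0.0
[-0.4681  0.2692  1.6236  0.0046  1.2603 -0.314 ]
```

View pics/w45.png

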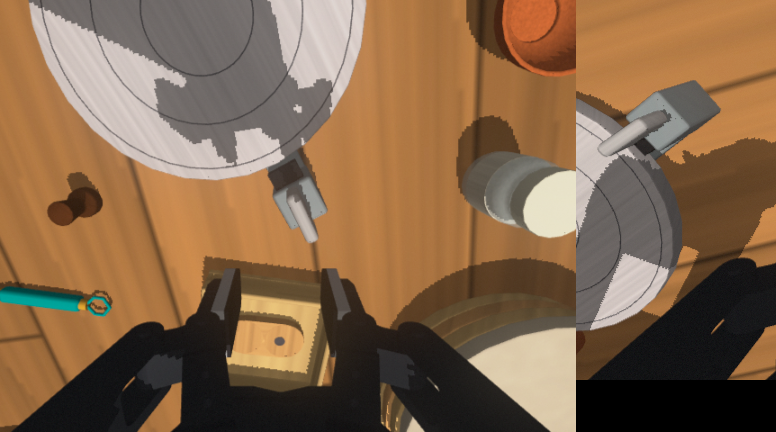

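The rib lies in the tub. In the full wrist picture the wing's top runs about (324,219) to (347,267), and in the previous one about (24,252) to (92,217).

```bash
python3 - <<'E'
from h import *
import pickle
m5=pickle.load(open("m5.pkl","rb"))
m4=dict(m5); m4["extrinsics"]=np.array([[-0.2649,0.9126,0.3113,0.6073],[-0.9642,-0.2537,-0.0768,-0.3358],[0.0089,-0.3205,0.9472,0.3247],[0,0,0,1]])
im=cv2.imread("pics/w5.png"); h=cv2.cvtColor(im,cv2.COLOR_BGR2HSV)
for y,x in((190,318),(215,335),(225,327),(235,333),(250,340),(262,345)): print((x,y),im[y,x],h[y,x])
for th in(140,155,170):
    k=np.zeros(h.shape[:2],bool);k[200:275,310:362]=1
    for b in blobs(k&(h[...,1]<60)&(h[...,2]>th),150): print(th,b[1],b[2],axis(quad(m5,b[2],.1)))
a,b=(324,219),(347,267); c,d=(92,217),(24,252)
for p in((a,c),(b,d),(a,d),(b,c)): print(p,*tri(m5,p[0],m4,p[1]))
z=cv2.resize(np.hstack([im[180:280,280:380],cv2.imread("pics/w4.png")[190:290,5:105]]),None,fx=4,fy=4,interpolation=cv2.INTER_NEAREST)
cv2.imwrite("pics/z.png",z)
E
```

```text
(318, 190) [42 48 58] [11 70 58]
(335, 215) [83 88 92] [17 25 92]
(327, 225) [177 185 194] [ 14  22 194]
(333, 235) [180 189 198] [ 15  23 198]
(340, 250) [181 190 199] [ 15  23 199]
(345, 262) [180 188 198] [ 13  23 198]
140 553 ((345.70001220703125, 220.90000915527344), (41.59086227416992, 16.54690170288086), 63.43495178222656) (array([ 0.5901, -0.1326]), np.float64(108.66190141805812), [np.float64(0.010120878306947191), np.float64(0.02694999060088652)])
140 1045 ((329.8000183105469, 241.60000610351562), (64.39875793457031, 23.25510597229004), 63.43495178222656) (array([ 0.5785, -0.145 ]), np.float64(107.75900944309988), [np.float64(0.014519773475137547), np.float64(0.04293150234057099)])
155 365 ((347.0, 223.5), (35.77709197998047, 14.758049964904785), 63.43495178222656) (array([ 0.5907, -0.1343]), np.float64(108.62213600732404), [np.float64(0.009069208535401312), np.float64(0.02330057531200059)])
155 228 ((319.1663818359375, 235.9480438232422), (34.88725662231445, 9.496282577514648), 67.89054870605469) (array([ 0.5723, -0.1398]), np.float64(102.83704409375706), [np.float64(0.00597031554981729), np.float64(0.02309070000079824)])
155 646 ((336.06842041015625, 243.9436492919922), (54.55857467651367, 12.726032257080078), 64.53665161132812) (array([ 0.5822, -0.147 ]), np.float64(106.68237314531265), [np.float64(0.00797085013881888), np.float64(0.03670172956381568)])
170 541 ((336.3640441894531, 244.289794921875), (52.75990295410156, 10.83767318725586), 64.23066711425781) (array([ 0.5824, -0.1472]), np.float64(106.93464056809428), [np.float64(0.00679665127118336), np.float64(0.0355231388038217)])
((324, 219), (92, 217)) [ 0.5788 -0.1451  0.0402] 0.005856054343499435
((347, 267), (24, 252)) [ 0.5834 -0.1531  0.1248] 0.00586330440850098
((324, 219), (24, 252)) [ 0.5769 -0.1295  0.0986] 0.00012080024297404253
((347, 267), (92, 217)) [ 0.5865 -0.172   0.0806] 0.0023302478111952053
```

View pics/z.png

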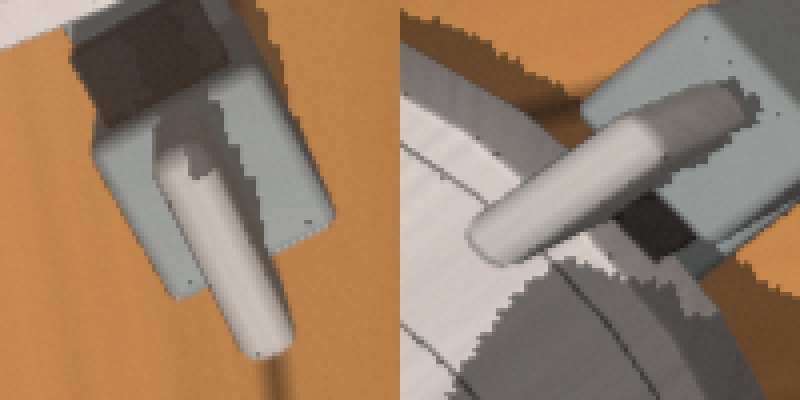

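The wing's near end triangulates to z = 0.0986, which agrees with the text. The screw axis is near (0.5827, -0.148) with the wing at a yaw of about 107°. I'll turn to that yaw and descend.

Emit:
{"name": "play_rows", "arguments": {"series": [[[0.004,0.017,0],[-0.005,-0.006,0],0.06],[[0,0,0],[0,0,-0.113],0.06],[[0,0,0],[0,0,-0.113],0.06],[[0,0,0],[0,0,-0.113],0.06],[[0,0,0],[0,0,-0.113],0.06],[[0,0,0],[0,0,0],0.06],[[0,0,0],[0,0,0],0.06]]}}

```text
clock: 16.68
eef_pos: [0.5839, -0.1516, 0.1738]
orientation: [-1.88, -2.513, 0.001]
contact_force: [0.4, 0.6, 0.4]
finger_gap: 0.0397
finger_force: 0.0
```

```bash
python3 - <<'E'
from h import *
go(.5827,-.148,.069,107)
m=robot.camera_model("wrist");im=robot.capture("wrist"); cv2.imwrite("pics/w6.png",im)
h=cv2.cvtColor(im,cv2.COLOR_BGR2HSV)
uv=proj(m,(.5827,-.148,.1)); print(uv)
k=np.zeros(h.shape[:2],bool);u,v=uv.astype(int);k[v-40:v+40,u-40:u+40]=1
for b in blobs(k&(h[...,1]<60)&(h[...,2]>165),150): print(b[1],b[2],axis(quad(m,b[2],.1)))
E
```

```text
clk 16.68 pos [ 0.5839 -0.1516  0.1738] yaw 106.39 shift mm [  3.5   0.2 104.8] turn [-0.0024 -0.0025 -0.0106] F [0.4 0.6 0.4] T [-0.031 -0.069 -0.003] gap 0.0397 0.0
[311.5029 249.6145]
587 ((310.5, 247.0), (52.0, 11.0), 90.0) (array([ 0.5817, -0.1469]), np.float64(106.6530550436185), [np.float64(0.006905688051754083), np.float64(0.03562616123729474)])
```

Emit:
{"name": "play_rows", "arguments": {"series": [[[0.004,-0.0005,0.03],[0,0,0],0.06],[[0,0,0.03],[0,0,0],0.06],[[0,0,0.025],[0,0,0],0.06],[[0,0,0.015],[0,0,0],0.06],[[0,0,0.005],[0,0,0],0.06],[[0,0,0],[0,0,0],0.06],[[0,0,0],[0,0,0],1],[[0,0,0],[0,0,0],1],[[0,0,0],[0,0,0],1],[[0,0,0],[0,0,0],1],[[0,0,0],[0,0,0],1],[[0,0,0],[0,0,0],1]], "force": 40}}

```text
clock: 17.73
eef_pos: [0.5827, -0.1488, 0.0713]
orientation: [-1.875, -2.52, 0.001]
contact_force: [-4.6, -1.4, 5.6]
finger_gap: 0.0095
finger_force: 40.7
```

```bash
python3 - <<'E'
from h import *
go(.5822,-.1475,.069,107)
print(robot.get_state()["joint_positions"])
E
```

```text
clk 17.73 pos [ 0.5827 -0.1488  0.0713] yaw 106.71 shift mm [ 1.4 -0.1  2.3] turn [-0.0011  0.     -0.0051] F [-4.6 -1.4  5.6] T [-0.188  0.726 -0.012] gap 0.0095 40.71862041950226
[-0.4467  0.4239  1.6491 -0.0009  1.0694 -0.7379]
```

Emit:
{"name": "play_rows", "arguments": {"series": [[[0.001,0,0],[0,0,0.05],1],[[0,0,0],[0,0,0.09],1],[[0,0,0],[0,0,0.09],1],[[0,0,0],[0,0,0.09],1],[[0,0,0],[0,0,0.09],1],[[0,0,0],[0,0,0.05],1],[[0,0,0],[0,0,0],1]]}}

```text
clock: 18.32
eef_pos: [0.5819, -0.1488, 0.0713]
orientation: [-2.403, -2.023, 0.004]
contact_force: [-6.8, -4.8, 6.6]
finger_gap: 0.0094
finger_force: 40.8
```

```bash
python3 - <<'E'
from h import *
go(.5822,-.1475,.069,107)
E
```

```text
clk 18.32 pos [ 0.5819 -0.1488  0.0713] yaw 80.18 shift mm [1.3 0.1 2.3] turn [-0.0022  0.0016 -0.468 ] F [-6.8 -4.8  6.6] T [-0.773  1.114 -0.012] gap 0.0094 40.80992102622986
```

Emit:
{"name": "play_rows", "arguments": {"series": [[[0,0,0],[0,0,0.04],1],[[0,0,0],[0,0,0.04],1],[[0,0,0],[0,0,0.04],1]]}}

```text
clock: 18.57
eef_pos: [0.5818, -0.1488, 0.0713]
orientation: [-2.519, -1.877, 0.005]
contact_force: [-7.7, -4.1, 7.8]
finger_gap: 0.0098
finger_force: 40.9
```

```bash
python3 - <<'E'
from h import *
go(.5822,-.1475,.069,107)
E
```

```text
clk 18.57 pos [ 0.5818 -0.1488  0.0713] yaw 73.37 shift mm [1.3 0.1 2.3] turn [-0.0025  0.0017 -0.5869] F [-7.7 -4.1  7.8] T [-0.769  1.285  0.081] gap 0.0098 40.911290645599365
```

Emit:
{"name": "play_rows", "arguments": {"series": [[[0,0,0],[0,0,0.04],1],[[0,0,0],[0,0,0.04],1],[[0,0,0],[0,0,0.04],1]]}}

```text
clock: 18.82
eef_pos: [0.5815, -0.1487, 0.0713]
orientation: [-2.627, -1.722, 0.005]
contact_force: [-9.5, -4.8, 8.0]
finger_gap: 0.0095
finger_force: 41.0
```

```bash
python3 - <<'E'
from h import *
go(.5822,-.1475,.069,107)
E
```

```text
clk 18.82 pos [ 0.5815 -0.1487  0.0713] yaw 66.5 shift mm [1.4 0.1 2.3] turn [-0.003   0.0018 -0.7069] F [-9.5 -4.8  8. ] T [-0.737  1.404  0.091] gap 0.0095 41.02088749408722
```

Emit:
{"name": "play_rows", "arguments": {"series": [[[0,0,0],[0,0,0.03],1],[[0,0,0],[0,0,0.03],1],[[0,0,0],[0,0,0.03],1]]}}

```text
clock: 19.07
eef_pos: [0.5814, -0.1487, 0.0713]
orientation: [-2.701, -1.603, 0.006]
contact_force: [-9.4, -4.1, 8.5]
finger_gap: 0.0092
finger_force: 41.1
```

```bash
python3 - <<'E'
from h import *
go(.5822,-.1475,.069,107)
E
```

```text
clk 19.07 pos [ 0.5814 -0.1487  0.0713] yaw 61.37 shift mm [1.4 0.1 2.3] turn [-0.0032  0.0018 -0.7964] F [-9.4 -4.1  8.5] T [-0.746  1.507  0.105] gap 0.0092 41.092461347579956
```

Emit:
{"name": "play_rows", "arguments": {"series": [[[-0.0009,-0.0006,0],[0,0,0.03],1],[[0,0,0],[0,0,0.03],1],[[0,0,0],[0,0,0.03],1]]}}

```text
clock: 19.32
eef_pos: [0.5812, -0.1486, 0.0713]
orientation: [-2.771, -1.48, 0.003]
contact_force: [-5.5, -2.7, 6.6]
finger_gap: 0.0095
finger_force: 40.8
```

```bash
python3 - <<'E'
from h import *
go(.5822,-.1475,.069,107)
E
```

```text
clk 19.32 pos [ 0.5812 -0.1486  0.0713] yaw 56.21 shift mm [1.5 0.2 2.3] turn [-0.0014  0.001  -0.8865] F [-5.5 -2.7  6.6] T [-0.369  0.941  0.066] gap 0.0095 40.8006352186203
```

Emit:
{"name": "play_rows", "arguments": {"series": [[[0,0,0],[0,0,0.03],1],[[0,0,0],[0,0,0.03],1],[[0,0,0],[0,0,0.03],1]]}}

```text
clock: 19.57
eef_pos: [0.5811, -0.1485, 0.0713]
orientation: [-2.835, -1.354, 0.003]
contact_force: [-6.6, -2.3, 7.8]
finger_gap: 0.0091
finger_force: 40.9
```

```bash
python3 - <<'E'
from h import *
go(.5822,-.1475,.069,107)
E
```

```text
clk 19.57 pos [ 0.5811 -0.1485  0.0713] yaw 51.06 shift mm [1.5 0.2 2.3] turn [-0.0018  0.001  -0.9764] F [-6.6 -2.3  7.8] T [-0.319  1.046  0.096] gap 0.0091 40.88414132595062
```

Emit:
{"name": "play_rows", "arguments": {"series": [[[-0.0007,-0.0005,0],[0,0,0.03],1],[[0,0,0],[0,0,0.03],1],[[0,0,0],[0,0,0.03],1]]}}

```text
clock: 19.82
eef_pos: [0.5809, -0.1484, 0.0713]
orientation: [2.893, 1.225, -0.001]
contact_force: [-3.7, -1.6, 5.5]
finger_gap: 0.0093
finger_force: 40.6
```

```bash
python3 - <<'E'
from h import *
go(.5822,-.1475,.069,107)
E
```

```text
clk 19.82 pos [ 0.5809 -0.1484  0.0713] yaw 45.9 shift mm [1.6 0.3 2.3] turn [-0.0003  0.0004 -1.0664] F [-3.7 -1.6  5.5] T [-0.136  0.637  0.071] gap 0.0093 40.61353147029877
```

Emit:
{"name": "play_rows", "arguments": {"series": [[[0,0,0],[0,0,0.03],1],[[0,0,0],[0,0,0.03],1],[[0,0,0],[0,0,0.03],1]]}}

```text
clock: 20.07
eef_pos: [0.5808, -0.1484, 0.0713]
orientation: [-2.945, -1.094, 0.001]
contact_force: [-4.3, 0.4, 6.3]
finger_gap: 0.0092
finger_force: 40.7
```

```bash
python3 - <<'E'
from h import *
go(.5822,-.1475,.069,107)
E
```

```text
clk 20.07 pos [ 0.5808 -0.1484  0.0713] yaw 40.74 shift mm [1.6 0.3 2.3] turn [-0.0007  0.0004 -1.1564] F [-4.3  0.4  6.3] T [-0.09   0.697  0.13 ] gap 0.0092 40.69027662277222
```

Emit:
{"name": "play_rows", "arguments": {"series": [[[0,0,0],[0,0,0.03],1],[[0,0,0],[0,0,0.03],1],[[0,0,0],[0,0,0.03],1]]}}

```text
clock: 20.32
eef_pos: [0.5807, -0.1482, 0.0713]
orientation: [-2.991, -0.96, 0.001]
contact_force: [-5.2, 0.3, 6.1]
finger_gap: 0.0095
finger_force: 40.8
```

```bash
python3 - <<'E'
from h import *
go(.5822,-.1475,.069,107)
E
```

```text
clk 20.32 pos [ 0.5807 -0.1482  0.0713] yaw 35.59 shift mm [1.6 0.3 2.3] turn [-0.001   0.0003 -1.2463] F [-5.2  0.3  6.1] T [-0.068  0.666  0.065] gap 0.0095 40.76288938522339
```

Emit:
{"name": "play_rows", "arguments": {"series": [[[-0.0004,-0.0003,0],[0,0,0.03],1],[[0,0,0],[0,0,0.03],1],[[0,0,0],[0,0,0.03],1]]}}

```text
clock: 20.57
eef_pos: [0.5806, -0.1481, 0.0714]
orientation: [-3.031, -0.824, 0.0]
contact_force: [-2.9, 1.1, 5.4]
finger_gap: 0.009
finger_force: 40.6
```

```bash
python3 - <<'E'
from h import *
go(.5822,-.1475,.069,107)
E
```

```text
clk 20.57 pos [ 0.5806 -0.1481  0.0714] yaw 30.43 shift mm [1.7 0.3 2.4] turn [-0.0001 -0.0001 -1.3364] F [-2.9  1.1  5.4] T [-0.01   0.43   0.103] gap 0.009 40.59676229953766
```

Emit:
{"name": "play_rows", "arguments": {"series": [[[0,0,0],[0,0,0.03],1],[[0,0,0],[0,0,0.03],1],[[0,0,0],[0,0,0.03],1]]}}

```text
clock: 20.82
eef_pos: [0.5805, -0.148, 0.0713]
orientation: [-3.065, -0.687, 0.0]
contact_force: [-3.1, 1.5, 5.3]
finger_gap: 0.0092
finger_force: 40.7
```

```bash
python3 - <<'E'
from h import *
go(.5822,-.1475,.069,107)
E
```

```text
clk 20.82 pos [ 0.5805 -0.148   0.0713] yaw 25.28 shift mm [1.7 0.3 2.3] turn [-0.0004 -0.0002 -1.4263] F [-3.1  1.5  5.3] T [0.095 0.533 0.054] gap 0.0092 40.65578877925873
```

Emit:
{"name": "play_rows", "arguments": {"series": [[[0,0,0],[0,0,0.03],1],[[0,0,0],[0,0,0.03],1],[[0,0,0],[0,0,0.03],1]]}}

```text
clock: 21.07
eef_pos: [0.5804, -0.1479, 0.0714]
orientation: [-3.093, -0.549, 0.001]
contact_force: [-3.7, 1.1, 5.8]
finger_gap: 0.0095
finger_force: 40.7
```

```bash
python3 - <<'E'
from h import *
go(.5822,-.1475,.069,107)
E
```

```text
clk 21.07 pos [ 0.5804 -0.1479  0.0714] yaw 20.12 shift mm [1.8 0.3 2.4] turn [-0.0008 -0.0003 -1.5164] F [-3.7  1.1  5.8] T [0.172 0.553 0.057] gap 0.0095 40.714194774627686
```

Emit:
{"name": "play_rows", "arguments": {"series": [[[0,0,0],[0,0,0.03],1],[[0,0,0],[0,0,0.03],1],[[0,0,0],[0,0,0.03],1]]}}

```text
clock: 21.32
eef_pos: [0.5804, -0.1478, 0.0714]
orientation: [3.114, 0.414, -0.001]
contact_force: [-3.3, 2.2, 7.0]
finger_gap: 0.0095
finger_force: 76.3
```

```bash
python3 - <<'E'
from h import *
go(.5822,-.1475,.069,107)
E
```

```text
clk 21.32 pos [ 0.5804 -0.1478  0.0714] yaw 15.15 shift mm [1.8 0.2 2.4] turn [-0.0007  0.0007 -1.603 ] F [-3.3  2.2  7. ] T [0.2   0.661 1.754] gap 0.0095 76.28492703661323
```

Emit:
{"name": "play_rows", "arguments": {"series": [[[0,0,0],[0,0,0.03],1],[[0,0,0],[0,0,0.03],1],[[0,0,0],[0,0,0.03],1]]}}

```text
clock: 21.57
eef_pos: [0.5804, -0.1478, 0.0716]
orientation: [3.128, 0.28, -0.002]
contact_force: [-3.1, 2.0, 7.8]
finger_gap: 0.0093
finger_force: 134.4
```

```bash
python3 - <<'E'
from h import *
go(.5822,-.1475,.069,107)
E
```

```text
clk 21.57 pos [ 0.5804 -0.1478  0.0716] yaw 10.21 shift mm [1.9 0.  2.6] turn [-0.0005  0.002  -1.6893] F [-3.1  2.   7.8] T [0.252 0.671 3.377] gap 0.0093 134.4326600342356
```

The stop was reached: the torque rose from 0.06 to 3.4 N m past a yaw of about 20°. I'll back off and check where the torque unloads.

Emit:
{"name": "play_rows", "arguments": {"series": [[[0,0,0],[0,0,-0.05],1],[[0,0,0],[0,0,-0.05],1],[[0,0,0],[0,0,0],1]]}}

```text
clock: 21.82
eef_pos: [0.5804, -0.1478, 0.0714]
orientation: [3.111, 0.437, -0.002]
contact_force: [-4.5, 1.0, 6.8]
finger_gap: 0.0096
finger_force: 67.2
```

```bash
python3 - <<'E'
from h import *
go(.5822,-.1475,.069,107)
E
```

```text
clk 21.82 pos [ 0.5804 -0.1478  0.0714] yaw 15.98 shift mm [1.8 0.2 2.4] turn [-0.0007  0.0011 -1.5886] F [-4.5  1.   6.8] T [0.106 0.685 1.478] gap 0.0096 67.24005689844489
```

Emit:
{"name": "play_rows", "arguments": {"series": [[[0,0,0],[0,0,-0.05],1],[[0,0,0],[0,0,0],1]]}}

```text
clock: 21.98
eef_pos: [0.5804, -0.1478, 0.0714]
orientation: [-3.1, -0.511, 0.001]
contact_force: [-4.0, 2.0, 5.9]
finger_gap: 0.0095
finger_force: 42.7
```

```bash
python3 - <<'E'
from h import *
go(.5822,-.1475,.069,107)
E
```

```text
clk 21.98 pos [ 0.5804 -0.1478  0.0714] yaw 18.72 shift mm [1.8 0.3 2.4] turn [-0.0007  0.0004 -1.5408] F [-4.   2.   5.9] T [0.083 0.559 0.695] gap 0.0095 42.71383345127106
```

Emit:
{"name": "play_rows", "arguments": {"series": [[[0,0,0],[0,0,-0.1],1],[[0,0,0],[0,0,-0.1],1],[[0,0,0],[0,0,-0.1],1],[[0,0,0],[0,0,-0.1],1],[[0,0,0],[0,0,-0.1],1],[[0,0,0],[0,0,-0.1],1],[[0,0,0],[0,0,-0.1],1],[[0,0,0],[0,0,-0.1],1],[[0,0,0],[0,0,0],1]]}}

```text
clock: 22.73
eef_pos: [0.5814, -0.1487, 0.0714]
orientation: [2.655, 1.676, 0.002]
contact_force: [0.9, -2.3, 3.5]
finger_gap: 0.0092
finger_force: 40.3
```

```bash
python3 - <<'E'
from h import *
go(.5822,-.1475,.069,110.4)
E
```

```text
clk 22.73 pos [ 0.5814 -0.1487  0.0714] yaw 64.51 shift mm [1.5 0.2 2.4] turn [ 0.0019  0.0009 -0.801 ] F [ 0.9 -2.3  3.5] T [-0.38  -0.101  0.078] gap 0.0092 40.32475769519806
```

Forces are small, so I'll finish the back-off.

Emit:
{"name": "play_rows", "arguments": {"series": [[[0,0,0],[0,0,-0.1],1],[[0,0,0],[0,0,-0.1],1],[[0,0,0],[0,0,-0.1],1],[[0,0,0],[0,0,-0.1],1],[[0,0,0],[0,0,-0.1],1],[[0,0,0],[0,0,-0.1],1],[[0,0,0],[0,0,-0.1],1],[[0,0,0],[0,0,-0.1],1],[[0,0,0],[0,0,0],1],[[0,0,0],[0,0,0],1],[[0,0,0],[0,0,0],1]]}}

```text
clock: 23.65
eef_pos: [0.5827, -0.1487, 0.0714]
orientation: [1.801, 2.569, 0.003]
contact_force: [5.3, -1.9, 0.2]
finger_gap: 0.0095
finger_force: 39.9
```

```bash
python3 - <<'E'
from h import *
go(.5822,-.1475,.069,110.4)
m=robot.camera_model("wrist");cv2.imwrite("pics/w7.png",robot.capture("wrist"))
cv2.imwrite("pics/t7.png",np.hstack([robot.capture("top")[190:320,150:500]]))
a=cv2.resize(cv2.imread("pics/t7.png"),(700,260)); b=cv2.resize(cv2.imread("pics/w7.png"),(440,330))
c=np.zeros((590,700,3),np.uint8);c[:260]=a;c[260:,:440]=b;cv2.imwrite("pics/f.png",c)
E
```

```text
clk 23.65 pos [ 0.5827 -0.1487  0.0714] yaw 109.94 shift mm [ 1.3 -0.   2.4] turn [ 0.0039  0.0027 -0.008 ] F [ 5.3 -1.9  0.2] T [-0.263 -0.998  0.069] gap 0.0095 39.90875422954559
```

View pics/f.png

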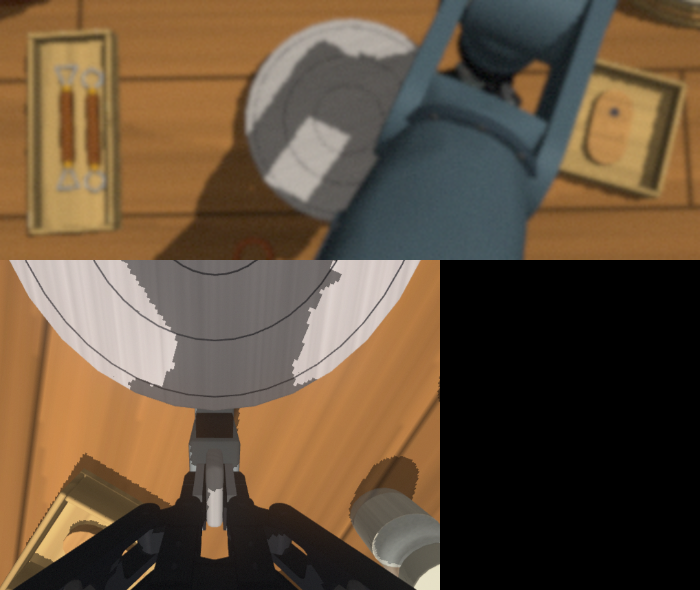

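The final pictures show both tools in the tray at (67–93, 130), the rib in the tub at (608,130), and the wing held between the fingers. The screw is backed off 89.6° from the stop, so I'll hand the job in.

```bash
python3 -c "
from plant import robot
print(robot.sign_off())"
```

```text
the job is handed in; nothing more can be done
None
```

The job is handed in: both turning tools are in the long tray, the rib is in the tub, and the thumbscrew was seated, backed off a quarter turn (about 89.6° by my estimate of the stop) and is still held between the fingers.

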